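Let the tray of spray cans run down the roller lane and catch it on the run

TASK

Pull the latch lever outward so that the tray with the two slim spray cans runs down the roller lane by itself, meet it on the way with the hand in front of its crossbar, and slow it gently to a stand for a moment, clearly short of the front stop. Then ease it down softly until it rests against the front stop, and take the hand away. Both cans must stay standing in the tray all the while; leave the other things on the bench alone.

Things in the scene. Friction and masses are not known exactly. Their poses are not given: they have to be found in the camera images.
- rack: bench-top gravity roller lane, aluminium, 740 mm long, 196 mm wide, fixed; steel rollers between two side rails that stand 10 mm above the roller plane. Origin on the bench under the lane's middle. The lane runs down along the rack's -y at a slope of 0.078 rad; at the origin the roller plane is 92 mm above the bench. The latch is on the -x side, near the high (+y) end
- stop_face (a point): point on the face of the steel front stop plate that closes the low end of the lane, mid-width, 40 mm above the roller plane (the plate itself ends 8 mm lower). The tray's leading edge rests against this face when the tray is home
- tray (a joint): how far the tray has rolled down, m: 0 latched, 0.46 against the front stop. Nominal mass 0.8 kg without cans (may differ by a quarter); the rollers add about 0.3 kg of inertia, 2.9 N per m/s of drag and 0.1 N friction. Unhindered it takes about 2.5 s to the stop and arrives at some 0.25 m/s, which knocks the cans over, as any sudden stop or jolt does. It cannot be lifted off
- tray_bar (a point): middle of the crossbar handle of the steel tray: a round bar 12 mm thick, 110 mm long across the lane, on two posts, 75 mm above the roller plane and 6 mm behind the tray's leading (downhill) edge; room in front of it is free. The cans stand in one row across the tray, their axes 104 mm behind it
- latch (a joint): angle of the latch lever, rad: 0 upright, holding the tray by a round lug on the tray's side wall; grows as the lever swings outward (to the rack's -x) about its foot, to 0.75 at most. The tray is free from about 0.4. It takes about 1 N at the knob and stays where it is left
- latch_knob (a point): middle of the round black knob, 28 mm across, on top of the latch lever, 120 mm above the roller plane; the lever is a flat steel bar, 10 mm thick across the lane and 16 mm along it, pivot 135 mm below the knob and 107 mm to the rack's -x side of the lane's middle. The lever's inner side is free to 60 mm below the knob
- tray_floor (a point): middle of the upper side of the tray's floor, 5 mm above the roller plane; the tray is 140 mm wide, 250 mm long, its walls 16 mm high. Axes: -y downhill along the lane, z square to the floor
- can_a: slim spray can standing in the tray on the latch side (rack's -x), 35 mm across, 180 mm tall, 0.12 kg; origin at the centre of its bottom, z up its axis
- can_b: slim spray can standing in the tray on the other side, same size; origin at the centre of its bottom, z up its axis
- paint_can: full-size spray can, 65 mm across, 194 mm tall; to be left alone
- screw_jar: glass jar, 68 mm across, 85 mm tall; to be left alone
- paint_tin: round steel tin, 90 mm across, 85 mm tall; to be left alone
- screwdriver: screwdriver lying on the bench; to be left alone
- wrench: open-ended wrench lying on the bench; to be left alone
- tape_measure: tape measure standing on the bench, 65 mm; to be left alone
- sand_block: sanding block, 110 x 60 x 34 mm; to be left alone
There are look-alikes about, which are no part of the job. Leave any blue or purple look-alike of the can_a alone.

How it is judged:
On the way, in this order (a step that is already met when the one before it is completed fails the run):
1. the latch is pulled and the tray runs down the lane by itself (value of joint latch above 0.25 rad and value of joint tray above 0.06 m and velocity of joint tray above 0.1 m/s and contact force between the fingers and tray below 0.05 N), for 0.1 s.
2. the tray is brought to a stand on the lane, at least 15 mm short of the front stop (value of joint tray between 0.06 and 0.445 m and velocity of joint tray between -0.05 and 0.05 m/s), for 0.3 s.
At the end, for the whole second after the job is handed in: the tray rests against the front stop (within 8 mm), at rest, and both cans stand upright (within 0.2 rad of vertical) on its floor; nothing is touched by the robot (value of joint tray above 0.452 m and velocity of joint tray between -0.02 and 0.02 m/s and angle between each of can_a, can_b's own z axis and vertical below 0.2 rad and z of can_a in the frame of tray_floor between -0.008 and 0.012 m and z of can_b in the frame of tray_floor between -0.008 and 0.012 m and linear speed of each of can_a, can_b below 0.03 m/s).
It fails at once if a spray can in the tray is tipped (more than 0.35 rad) (angle between any of can_a, can_b's own z axis and vertical above 0.35 rad).
It fails at once if the tray knocks against the front stop (faster than 0.15 m/s) (value of joint tray above 0.45 m and velocity of joint tray above 0.15 m/s).
It fails at once if another thing on the bench is moved more than 30 mm (distance of any of paint_can, screw_jar, paint_tin, screwdriver, wrench, tape_measure, sand_block from where it was at the start of the episode above 0.03 m).
It also fails if it takes over 37 s, if anything falls off the work surface, if the arm or the gripper's body presses on something with over 40 N, if the wrist force passes 120 N, or if a joint passes its speed limit or range.

ROBOT

A 6-joint arm with a two-finger parallel gripper is mounted at the origin on the work surface. World frame = base frame: x ahead of the robot, y to its left, z up, the work surface at z = 0. Lengths are in m, angles in rad, forces in N, time in s.
With the tool pointing down it reaches from about 0.3 to 0.775 m from the base axis. Payload 14.6 kg.
Tool frame: the origin (TCP) lies midway between the tips of the shut fingers; the grasp point (between the pads) lies 19 mm behind it (ctrl.pinch_z is the z of the grasp point in the tool frame, in m); z points along the fingers, y is the line along which they close (so a half turn about z gives the same grasp; the last joint's range is limited). The gripper opens to 94 mm and grips with 3 to 60 N. Pads are 16 mm wide; open, the fingers measure 119 mm over their backs; the gripper's body (75 mm by 177 mm) begins 78 mm behind the grasp point.
Start: joints at [1.095, 0.3, 1.521, -0, 1.321, -0.067], TCP at [0.219, 0.505, 0.182] pointing down, gripper open.
Joint ranges: [-3.03, 3.03], [-0.79, 2.21], [0.23, 2.52], [-1.04, 4.18], [0, 3.07], [-2.55, 2.55]. Speed limits (rad/s): [2.22, 2.22, 2.57, 3.14, 3.14, 3.14].

INTERFACE

Orientations are given as [roll, pitch, yaw] about the fixed x, y, z axes, in that order (R = Rz(yaw) Ry(pitch) Rx(roll)).
In Python, from station import ctrl, camera, ticket gives the robot as it stands. The module is installed in compiled form; this text tells all that it offers.
- The arm moves only by the shell command python3 -m inch 'ROWS' [FORCE]. ROWS is text: rows parted by semicolons, each of 7 numbers parted by spaces: the opening, from -1 (shut) to 1 (fully open), then the shift along the tool's x, y, z in units of 0.03 m (1.0 is 0.03 m), then the turn, a rotation vector about the tool's x, y, z in units of 10 degrees (1.0 is 10 degrees). In form: grip dx dy dz rx ry rz; .... A call has 1 to 10 rows; each row shifts and turns the commanded pose from where the row before left it, along the tool's axes as they then stand; what a row does not reach is not made up. A row lasts 1/8 s, in which the tool goes at most 62.5 mm and 10.7 degrees, less where a joint would pass 70% of its speed; a pose out of reach is approached as far as the arm can. A call with a number of a shift or a turn outside -1 to 1 is refused whole. A call with a gripper value outside its range is refused whole. The fingers move at their own pace and stop on an object; FORCE is the grip in N (left out, the last holds). Time passes only in rows, so rows that do not move let the fingers close. It gives the time, the measured TCP pose, the force, the opening and the grip force at its end, in the units of the state.
- ctrl.get_obs(): the state, without advancing time (a new reading comes with each control period).
- camera(name): name is "scene" or "top" or "wrist"; returns a dict with "img" (420x560x3 uint8, blue, green, red), "range_z" (420x560 float32, m along the optical axis (not along the pixel's ray), 0 where there is no reading), "intrinsics" (3x3 intrinsics, pixels), "view" (4x4, takes a point from world to camera coordinates). Camera axes: x right, y down, z forward; pixel columns grow to the right and rows downward; lengths in m; the calibration is good to about 2 mm. A picture is of the moment at which its call begins.
- ticket.hand_in(): hands the job in; it is judged then, once.
The state is a dict: "time_s": time; "qpos": joint angles; "joint_vel": joint speeds; "tau": joint torques, N m; "ee_pos": TCP position; "eef_rot": TCP orientation; "force": force on the tool from outside, world axes, zero at the start; "moment": the same for the moment, N m; "grip_width": finger opening in m; "grip_force": force on a finger pad.
Only numpy, scipy, OpenCV 4.12 (cv2) and the standard library are available. Lean on these libraries where they do the work, as an engineer would, in place of code of your own. Each camera call takes 0.05 s, during which the arm holds its last target. There are 200 camera calls.

## Working session

There is one attempt and no reset: what is moved stays moved. The work goes in short steps, Python scripts to look and compute and a shell command to move; the robot and the scene stay as the last step left them, time stands still between calls to the robot, and variables do not carry over. Pictures are saved under pics/ and viewed, at most 10 in all, crops included, and the job is handed in when it is done.

```bash
mkdir -p pics
cat > h.py <<'E'
import numpy as np, cv2
from station import ctrl, camera, ticket
def snap(n):
    c=camera(n); np.savez('pics/%s.npz'%n, **c); return c
def load(n): return dict(np.load('pics/%s.npz'%n))
def pt(c,u,v,z=None):
    K=c['intrinsics']; z=c['range_z'][v,u] if z is None else z
    p=np.array([(u-K[0,2])*z/K[0,0],(v-K[1,2])*z/K[1,1],z,1])
    return (np.linalg.inv(c['view'])@p)[:3]
def proj(c,p):
    q=c['view']@np.append(p,1); K=c['intrinsics']; return (K@q[:3])[:2]/q[2]
E
python3 - <<'E'
from h import *
a=snap('scene');b=snap('top')
cv2.imwrite('pics/scene.png',a['img']);cv2.imwrite('pics/top.png',b['img'])
print(ctrl.get_obs())
E
```

```text
{'time_s': 0.1, 'qpos': array([ 1.09539778e+00,  3.00417820e-01,  1.52148099e+00, -1.90821617e-05,
        1.32070437e+00, -6.66118250e-02]), 'joint_vel': array([-0.00020256, -0.00309545, -0.00131504,  0.00164709,  0.00101361,
        0.00034757]), 'tau': array([ 2.58315478e-03, -5.32648551e+01, -3.53277934e+01,  7.10381521e-02,
        2.35414901e-02, -7.77855485e-05]), 'ee_pos': array([0.21852386, 0.50445707, 0.18105791]), 'eef_rot': array([-3.14058313e+00, -4.88208703e-05,  2.73281064e+00]), 'force': array([ 0.23465641, -0.5003197 , -0.48254085]), 'moment': array([-0.01761231, -0.006553  , -0.00361856]), 'grip_force': 0.0, 'grip_width': 0.09388840761824396}
```

View pics/scene.png

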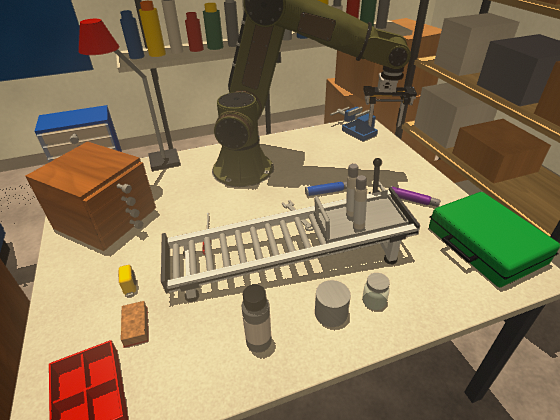

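View pics/top.png

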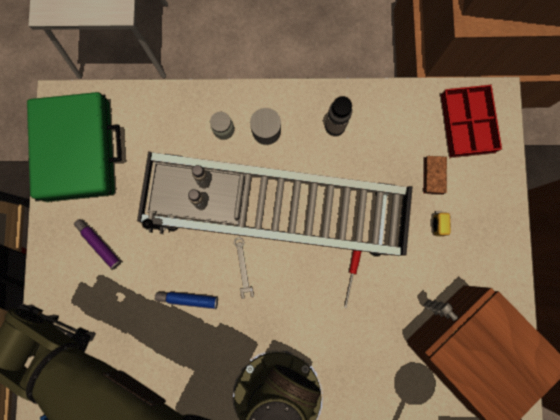

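The scene view shows the lane with its high end at the right: latch knob at (377,162), two grey cans at (353,190) and (361,200), and the crossbar near (320,215). The top view shows the lane running left (high) to right (low), with the knob near (152,226) and the stop near (407,220). Possible mix-ups for the spray cans are the grey cans in the tray (top 199,173 and 195,198), the blue lying one (187,300), the purple one (97,244) and the big paint can (339,115). By the description, the two grey ones in the tray are mine. I'll check them in a close crop.

Run:
```python
from h import *
b=load('top')
l=cv2.resize(b['img'][140:260,130:270],None,fx=5.6,fy=5,interpolation=cv2.INTER_CUBIC)[:,:]
cv2.imwrite('pics/l.png',cv2.resize(b['img'][145:265,130:290],None,fx=5,fy=5,interpolation=cv2.INTER_CUBIC))
cv2.imwrite('pics/r.png',cv2.resize(b['img'][160:270,300:430],None,fx=5,fy=5,interpolation=cv2.INTER_CUBIC))
```

```text
(no output)
```

View pics/l.png

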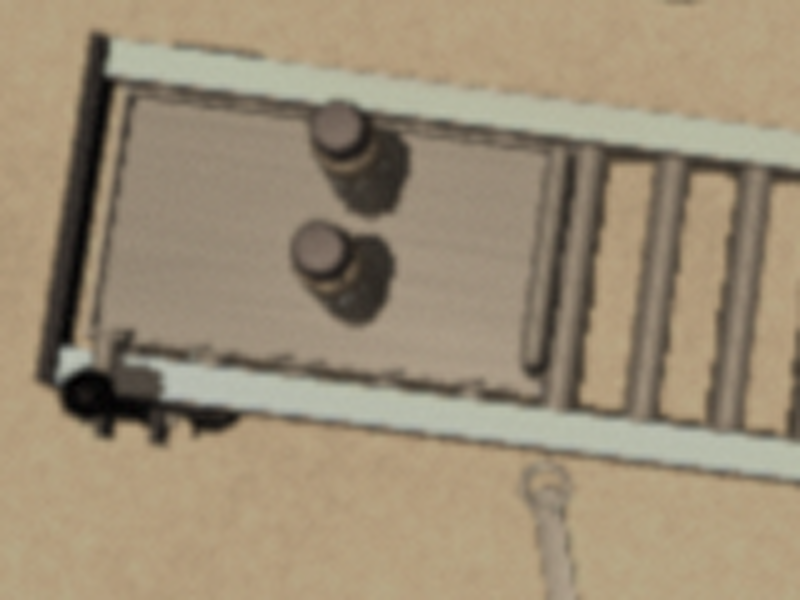

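View pics/r.png

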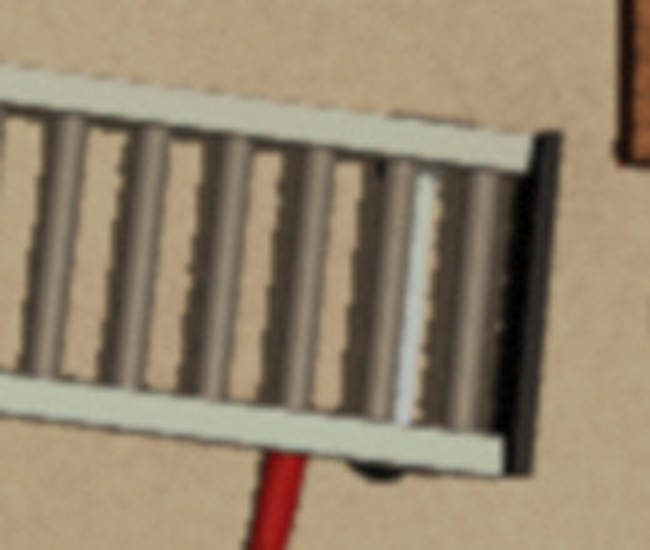

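The left crop shows the two grey slim cans in the tray (crop (340,130) and (322,250)), the crossbar from (560,150) to (536,370), and the knob at (88,393). The right crop shows the dark stop plate from (548,135) to (518,470). That confirms the choice.

Run:
```python
from h import *
b=load('top')
def show(n,cx,cy,ox,oy):
    u,v=round(ox+cx/5),round(oy+cy/5); print(n,(u,v),pt(b,u,v).round(4))
for n,x,y in [('knob',88,393),('bar1',560,165),('barm',547,262),('bar2',536,355),('canB',340,130),('canA',322,250),('railU',125,60),('railU2',760,145),('railL',170,378),('railL2',760,460)]: show(n,x,y,130,145)
for n,x,y in [('stop1',547,145),('stopm',535,300),('stop2',520,460),('railU',510,150),('railL',480,450)]: show(n,x,y,300,160)
# rail points fit with full depth: points in world
K=b['intrinsics'];vv,uu=np.mgrid[0:420,0:560];z=b['range_z']
P=np.stack([(uu-K[0,2])*z/K[0,0],(vv-K[1,2])*z/K[1,1],z,np.ones_like(z)],-1)@np.linalg.inv(b['view']).T
P=P[...,:3]
R=cv2.inRange(b['img'],(150,175,165),(255,255,255))>0
R[:,:140]=0;R[:150]=0;R[260:]=0;R[:,410:]=0
Q=P[R]; Q=Q[(Q[:,2]>.05)&(Q[:,2]<.16)]; print(len(Q))
A=np.c_[Q[:,:2],np.ones(len(Q))]; print('plane',np.linalg.lstsq(A,Q[:,2],rcond=None)[0])
box=cv2.minAreaRect((Q[:,:2]*1000).astype(np.float32)); print(box)
# bar & knob & stop clouds
def reg(u0,u1,v0,v1,z0,z1):
    S=P[v0:v1,u0:u1].reshape(-1,3); return S[(S[:,2]>z0)&(S[:,2]<z1)]
for n,a in [('knob',(138,158,214,236,.2,.3)),('bar',(225,255,165,230,.15,.22))]:
    S=reg(*a); print(n,len(S),S.mean(0),S.min(0),S.max(0))
S=reg(380,425,180,262,.085,.14);print('stop',len(S),S.mean(0),S.min(0),S.max(0))
o=ctrl.get_obs();print(o['ee_pos'],o['eef_rot'])
```

```text
knob (148, 224) [0.4699 0.3162 0.2444]
bar1 (242, 178) [0.5979 0.0894 0.1775]
barm (239, 197) [0.5465 0.0965 0.181 ]
bar2 (237, 216) [0.496  0.1011 0.1827]
canB (198, 171) [0.5943 0.1861 0.2893]
canA (194, 195) [0.5349 0.1938 0.2934]
railU (155, 157) [0.6668 0.3355 0.1306]
railU2 (282, 174) [ 0.6232 -0.0162  0.1021]
railL (164, 221) [0.4891 0.3068 0.1246]
railL2 (282, 237) [ 0.446  -0.0159  0.1032]
stop1 (409, 189) [ 0.5801 -0.3718  0.0974]
stopm (407, 220) [ 0.4933 -0.3641  0.0939]
stop2 (404, 252) [ 0.4045 -0.353   0.0929]
railU (402, 190) [ 0.5816 -0.3585  0.0716]
railL (396, 250) [ 0.4109 -0.3359  0.0718]
2823
plane [0.00972578 0.07755522 0.09649888]
((540.7033081054688, 0.53997802734375), (716.3172607421875, 192.5024871826172), 82.82671356201172)
knob 102 [0.47057241 0.31858924 0.2442274 ] [0.45763646 0.30743549 0.20013509] [0.48303345 0.33176725 0.2521251 ]
bar 211 [0.54869879 0.09864699 0.17871935] [0.49120937 0.0867304  0.15020984] [0.6122135  0.11092471 0.18676972]
stop 367 [ 0.49242336 -0.36229407  0.09352647] [ 0.3960855  -0.38175708  0.08536394] [ 0.58985031 -0.34593454  0.10466935]
[0.21852386 0.50445707 0.18105791] [-3.14058313e+00 -4.88208703e-05  2.73281064e+00]
```

```bash
cat >> h.py <<'E'
from scipy.spatial.transform import Rotation as Rot
O=np.array([.539,.001,0]); RR=Rot.from_euler('z',-.122)
def rack(p): return RR.inv().apply(np.asarray(p)-O)
def togo(x,y,z,yaw=.664):
    o=ctrl.get_obs(); R=Rot.from_euler('xyz',o['eef_rot'])
    d=R.inv().apply(RR.apply([x,y,z])+O-o['ee_pos'])/.03
    r=(R.inv()*Rot.from_euler('xyz',[np.pi,0,yaw])).as_rotvec(degrees=True)/10
    print('t',round(o['time_s'],3),'rack',rack(o['ee_pos']).round(4),'shift',d.round(2),'rot',r.round(2),'F',RR.inv().apply(o['force']).round(2))
E
python3 -m inch '1 0 0 -1 0 0 1;1 0 0 -1 0 0 1;1 0 0 -1 0 0 1;1 0 0 -1 0 0 1;1 0 0 -1 0 0 1;1 0 0 0 0 0 1;1 0 0 0 0 0 1;1 0 0 0 0 0 1;1 0 0 0 0 0 1;1 0 0 0 0 0 1'
python3 -m inch '1 0 0 0 0 0 1;1 0 0 0 0 0 0.85;1 0 0 0 0 0 0'
python3 -c "
from h import *
togo(-.037,.271,.331)"
```

```text
time_s: 1.35
ee_pos: [0.2186, 0.5046, 0.3312]
eef_rot: [3.142, 0.001, 0.982]
force: [-0.2, -0.5, -0.1]
grip_width: 0.0938
grip_force: 0.0
time_s: 1.72
ee_pos: [0.2186, 0.5046, 0.3312]
eef_rot: [3.141, 0.001, 0.666]
force: [-0.4, -0.5, -0.3]
grip_width: 0.0937
grip_force: 0.0
t 1.725 rack [-0.3793  0.4609  0.3312] shift [3.570e+00 1.255e+01 1.000e-02] rot [0.   0.   0.01] F [-0.3  -0.53 -0.28]
```

```bash
python3 -m inch '1 .3 1 0 0 0 0;1 .3 1 0 0 0 0;1 .3 1 0 0 0 0;1 .3 1 0 0 0 0;1 .3 1 0 0 0 0;1 .3 1 0 0 0 0;1 .3 1 0 0 0 0;1 .3 1 0 0 0 0;1 .3 1 0 0 0 0;1 .3 1 0 0 0 0'
python3 -m inch '1 .3 1 0 0 0 0;1 .27 1 0 0 0 0;1 0 .55 0 0 0 0;1 0 0 0 0 0 0'
python3 -c "
from h import *
togo(-.037,.271,.212)
cv2.imwrite('pics/w.png',snap('wrist')['img'])"
```

```text
time_s: 2.98
ee_pos: [0.4753, 0.3233, 0.3314]
eef_rot: [-3.142, 0.0, 0.669]
force: [-0.4, 0.5, 0.1]
grip_width: 0.0944
grip_force: 0.0
time_s: 3.48
ee_pos: [0.5352, 0.2738, 0.3313]
eef_rot: [-3.141, 0.0, 0.665]
force: [-0.3, 0.9, 0.9]
grip_width: 0.0937
grip_force: 0.0
t 3.475 rack [-0.0369  0.2703  0.3313] shift [ 0.02 -0.02  3.98] rot [-0.    0.    0.01] F [-0.37  0.87  0.93]
```

View pics/w.png

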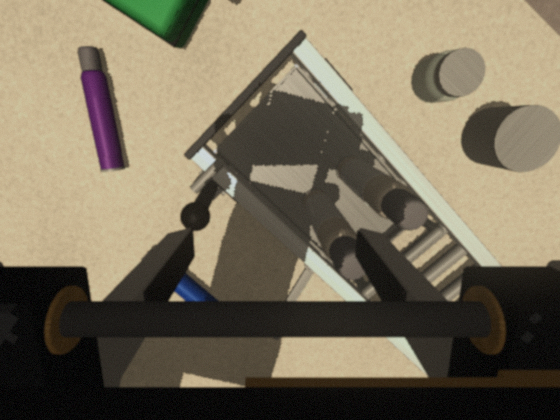

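The wrist picture shows the left finger tip (190,235) beside the knob (195,215), and the right tip (365,235) close to can A's top (345,255). I'll check that clearance before descending.

Run:
```python
from h import *
w=load('wrist')
for n,u,v in [('canA',345,257),('canB',405,208),('knob',195,214),('tipL',188,237),('tipR',362,237)]: print(n,rack(pt(w,u,v)).round(4))
P=[]
z=w['range_z']
for v in range(180,280):
  for u in range(300,430):
    P.append(np.r_[rack(pt(w,u,v)),u,v])
P=np.array(P);Q=P[(P[:,2]>.268)&(P[:,2]<.30)]
for s in (Q[Q[:,0]<0],Q[Q[:,0]>0]): print(len(s),s.min(0).round(4),s.max(0).round(4))
```

```text
canA [-0.0232  0.206   0.292 ]
canB [0.0362 0.2036 0.2919]
knob [-0.0974  0.3126  0.2489]
tipL [-0.0653  0.3098  0.3655]
tipR [0.0018 0.2434 0.3666]
958 [-3.740e-02  1.836e-01  2.680e-01  3.300e+02  2.390e+02] [-1.060e-02  2.114e-01  2.947e-01  3.640e+02  2.790e+02]
1331 [2.260e-02 1.833e-01 2.680e-01 3.830e+02 1.900e+02] [5.040e-02 2.109e-01 2.943e-01 4.270e+02 2.300e+02]
```

```bash
python3 -m inch '1 .13 -.13 1 0 0 0;1 0 0 1 0 0 0;1 0 0 1 0 0 0;1 0 0 .97 0 0 0;1 0 0 0 0 0 0'
python3 -m inch '1 -.3 -.3 0 0 0 0;1 -.3 -.3 0 0 0 0;1 -.3 -.3 0 0 0 0;1 -.2 -.2 0 0 0 0;1 0 0 0 0 0 0'
python3 - <<'E'
from h import *
togo(-.113,.276,.212)
s=snap('scene');cv2.imwrite('pics/s2.png',cv2.resize(s['img'][90:300,160:440],None,fx=2.8,fy=2.8))
E
```

```text
time_s: 4.15
ee_pos: [0.5344, 0.2803, 0.211]
eef_rot: [-3.141, 0.003, 0.666]
force: [0.2, -0.2, -0.4]
grip_width: 0.0937
grip_force: 0.0
time_s: 4.78
ee_pos: [0.489, 0.2856, 0.2128]
eef_rot: [-3.142, -0.0, 0.665]
force: [-1.0, 1.2, 0.6]
grip_width: 0.0941
grip_force: 0.0
t 4.775 rack [-0.0843  0.2764  0.2128] shift [-0.69 -0.67  0.03] rot [-0.   -0.    0.01] F [-1.1   1.03  0.64]
```

View pics/s2.png

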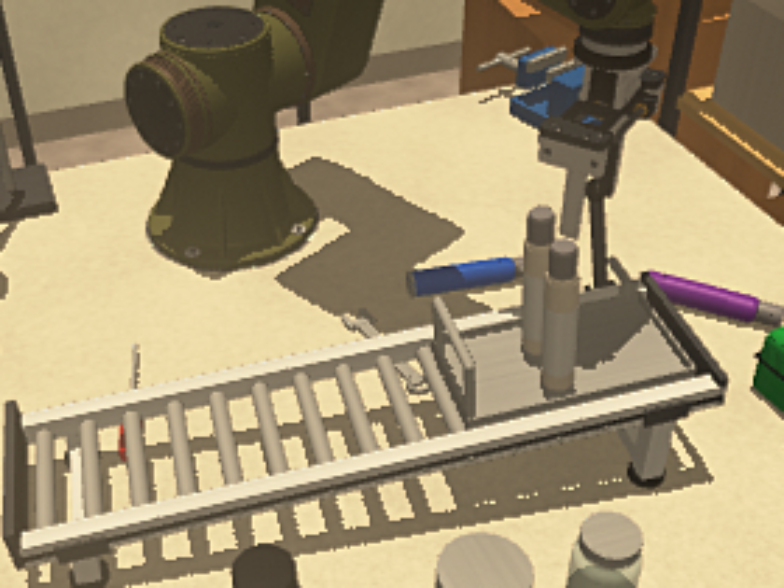

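The lever leans against the finger at crop (597,240), and the tray is still latched with its crossbar at crop (455,330). Now I release it and run alongside, with one mid-run measurement.

```bash
cat >> h.py <<'E'
def cany(c):
    K=c['intrinsics'];vv,uu=np.mgrid[0:420,0:560];z=c['range_z']
    P=np.stack([(uu-K[0,2])*z/K[0,0],(vv-K[1,2])*z/K[1,1],z,np.ones_like(z)],-1)@np.linalg.inv(c['view']).T
    P=rack(P[z>0][:,:3]); Q=P[(P[:,2]>.20)&(P[:,2]<.25)&(P[:,0]>.022)&(P[:,0]<.056)&(abs(P[:,1])<.24)]
    return len(Q),np.percentile(Q[:,1],[2,50,98]).round(4)
E
python3 -c "
from h import *
print(cany(load('scene')))"
python3 -m inch '1 -.7 -.7 0 0 0 0;1 -1 1 0 0 0 0;1 -1 1 0 0 0 0;1 -1 1 0 0 0 0;1 -1 1 0 0 0 0;1 -1 1 0 0 0 0'
python3 -c "
from h import *
togo(-.113,-.06,.14)
print(cany(snap('scene')))"
```

```text
(183, array([0.1801, 0.191 , 0.2117]))
time_s: 5.58
ee_pos: [0.4343, 0.077, 0.2125]
eef_rot: [3.142, -0.0, 0.664]
force: [1.1, -0.4, 0.2]
grip_width: 0.0942
grip_force: 0.0
t 5.575 rack [-0.1132  0.0627  0.2125] shift [-2.89  2.89  2.42] rot [ 0. -0.  0.] F [ 1.17 -0.22  0.17]
(188, array([0.0944, 0.1068, 0.1279]))
```

```bash
python3 -m inch '1 -1 1 0 0 0 0;1 -1 1 .94 0 0 0;1 -1 1 .94 0 0 0;1 -1 1 .94 0 0 0;1 -1 1 0 0 0 0'
python3 -c "
from h import *
togo(-.06,-.23,.126)
print(cany(snap('scene')))"
```

```text
time_s: 6.25
ee_pos: [0.4077, -0.1333, 0.1261]
eef_rot: [-3.139, 0.002, 0.664]
force: [2.1, 1.4, 0.2]
grip_width: 0.0938
grip_force: 0.0
t 6.25 rack [-0.114  -0.1493  0.1261] shift [-0.63  3.17 -0.  ] rot [-0.02  0.01  0.  ] F [1.91 1.67 0.17]
(193, array([-0.061 , -0.0468, -0.0289]))
```

```bash
python3 -m inch '1 -.25 1 .05 0 0 0;1 -.25 1 .05 0 0 0;1 -.26 .92 .05 0 0 0;1 -.49 .49 .03 0 0 0;1 -.36 .36 .02 0 0 0;1 -.26 .26 .02 0 0 0;1 -.16 .16 .02 0 0 0;1 -.09 .09 0 0 0 0;1 0 0 0 0 0 0;1 0 0 0 0 0 0'
python3 - <<'E'
from h import *
togo(-.06,-.37,.118)
s=snap('scene');cv2.imwrite('pics/s3.png',cv2.resize(s['img'][130:310,140:420],None,fx=2.8,fy=2.8))
O0=cany
K=s['intrinsics'];vv,uu=np.mgrid[0:420,0:560];z=s['range_z']
P=np.stack([(uu-K[0,2])*z/K[0,0],(vv-K[1,2])*z/K[1,1],z,np.ones_like(z)],-1)@np.linalg.inv(s['view']).T
P=rack(P[z>0][:,:3]);Q=P[(P[:,2]>.185)&(P[:,2]<.235)&(P[:,0]>.022)&(P[:,0]<.056)&(P[:,1]<.1)&(P[:,1]>-.34)]
print(len(Q),np.percentile(Q[:,1],[2,50,98]))
E
```

```text
time_s: 7.55
ee_pos: [0.4381, -0.2722, 0.1207]
eef_rot: [3.142, -0.0, 0.665]
force: [-0.1, -1.7, -0.6]
grip_width: 0.0942
grip_force: 0.4
t 7.55 rack [-0.0669 -0.2834  0.1207] shift [-1.88  2.2   0.09] rot [ 0.   -0.    0.01] F [ 0.09 -1.67 -0.56]
200 [-0.22380474 -0.20685765 -0.19087434]
```

View pics/s3.png

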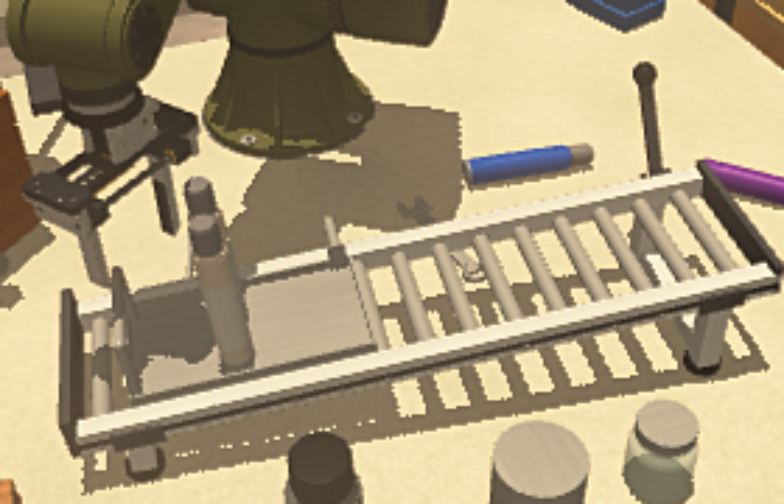

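The tray stands at s ≈ 0.40 with both cans upright at crop (200,190) and (210,230), and the finger is in front of the bar at crop (120,270). I'll hold for a moment, then ease it down.

```bash
python3 -m inch '1 0 0 0 0 0 0;1 0 0 0 0 0 0;1 0 0 0 0 0 0;1 -.07 .07 0 0 0 0;1 -.12 .12 .02 0 0 0;1 -.14 .14 .02 0 0 0;1 -.14 .14 .02 0 0 0;1 -.14 .14 .02 0 0 0;1 -.14 .14 .02 0 0 0;1 -.14 .14 0 0 0 0'
python3 -m inch '1 -.12 .12 0 0 0 0;1 -.1 .1 0 0 0 0;1 -.07 .07 0 0 0 0;1 -.07 .07 0 0 0 0;1 -.07 .07 0 0 0 0;1 -.07 .07 0 0 0 0;1 -.07 .07 0 0 0 0;1 -.07 .07 0 0 0 0;1 -.07 .07 0 0 0 0;1 0 0 0 0 0 0'
python3 - <<'E'
from h import *
togo(-.06,-.37,.118)
s=snap('scene');cv2.imwrite('pics/s4.png',cv2.resize(s['img'][130:310,140:420],None,fx=2.8,fy=2.8))
E
```

```text
time_s: 8.85
ee_pos: [0.4333, -0.3103, 0.1175]
eef_rot: [-3.141, 0.0, 0.665]
force: [0.5, -1.1, 0.5]
grip_width: 0.0938
grip_force: 0.3
time_s: 10.1
ee_pos: [0.4297, -0.34, 0.1176]
eef_rot: [-3.142, 0.0, 0.664]
force: [-0.1, 0.0, -0.3]
grip_width: 0.0943
grip_force: 0.0
t 10.1 rack [-0.067  -0.3518  0.1176] shift [-0.27  0.59 -0.01] rot [-0.  0.  0.] F [-0.09  0.03 -0.28]
```

View pics/s4.png

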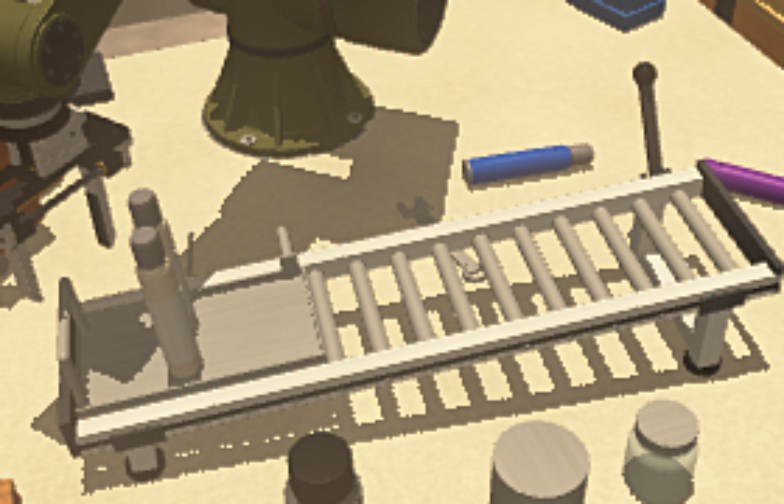

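The tray is against the stop, both cans are upright (crop (145,230), (150,270)), and the force is zero. I'll move the hand a little forward off the bar, then straight up.

```bash
python3 -m inch '1 -.15 .15 0 0 0 0;1 0 0 -.5 0 0 0;1 0 0 -1 0 0 0;1 0 0 -1 0 0 0;1 0 0 -1 0 0 0;1 0 0 -1 0 0 0;1 0 0 -1 0 0 0;1 0 0 0 0 0 0;1 0 0 0 0 0 0'
python3 - <<'E'
from h import *
togo(-.06,-.37,.118)
s=snap('scene');cv2.imwrite('pics/s5.png',cv2.resize(s['img'][130:310,140:420],None,fx=2.8,fy=2.8))
E
```

```text
time_s: 11.28
ee_pos: [0.4288, -0.346, 0.2822]
eef_rot: [-3.141, 0.0, 0.665]
force: [0.4, 0.0, 0.6]
grip_width: 0.094
grip_force: 0.0
t 11.275 rack [-0.0671 -0.3578  0.2822] shift [-0.12  0.46  5.47] rot [-0.  0.  0.] F [0.42 0.06 0.63]
```

View pics/s5.png

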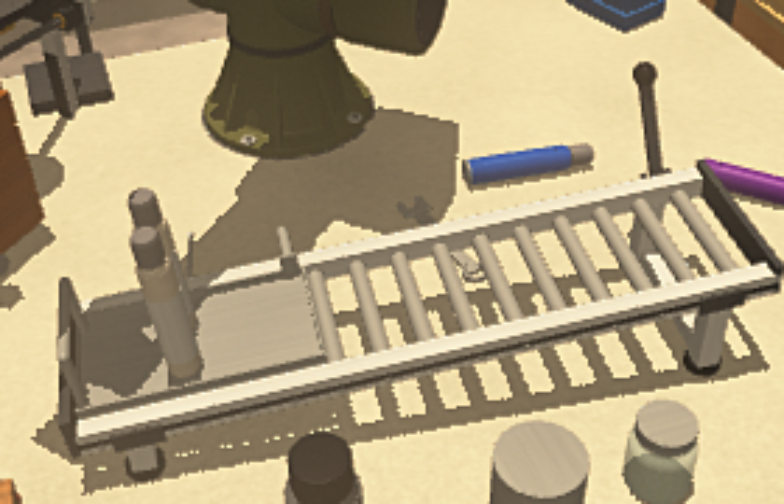

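The tray is home at the stop, both cans are standing (crop (145,230), (170,330)), and the hand is clear.

```bash
python3 -c "
from station import ticket
print(ticket.hand_in())"
```

```text
the job is handed in; nothing more can be done
None
```

I handed the job in at about 11 s: I pulled the latch, stopped the tray about 55 mm short of the front stop, then eased it home with both cans upright and the hand clear; the hand-in returned no verdict.

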